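Roll the gas sampling cylinder valves-up and shut it

ROBOT

A 6-joint arm with a two-finger parallel gripper is mounted at the origin on the work surface. World frame = base frame: x ahead of the robot, y to its left, z up, the work surface at z = 0. Lengths are in m, angles in rad, forces in N, time in s.
With the tool pointing down it reaches from about 0.275 to 0.875 m from the base axis. Payload 12.5 kg.
Tool frame: the origin (TCP) lies at the very end of the fingers, on their centre line; the grasp point (between the pads) lies 19 mm behind it (r.tcp_to_grasp is the distance from the TCP to the grasp point, in m); x points along the fingers, y is the direction in which the jaws open and shut, and the axes are right-handed (so a half turn about x gives the same grasp; the last joint's range is limited). The gripper opens to 85 mm and grips with 20 to 120 N. Pads are 22 mm wide; open, the fingers measure 114 mm over their backs; the gripper's body (76 mm by 85 mm) begins 54 mm behind the grasp point. The pads swing forward as they close: fully open they stand 13 mm farther back than shut.
Start: joints at [1.257, 0.351, 1.652, -0, 1.139, -0.085], TCP at [0.125, 0.536, 0.231] pointing down, gripper open.
Joint ranges: [-2.75, 2.75], [-0.79, 2.1], [0.01, 2.65], [-1.57, 4.71], [0.07, 3.14], [-2.87, 2.87]. Speed limits (rad/s): [2.22, 2.22, 2.79, 3.14, 3.14, 3.14].

INTERFACE

Orientations are given as a unit quaternion [w, x, y, z].
In Python, from workcell import r, optics, spotter gives the robot as it stands.
- The arm moves only by the tool apply_moves, never from a script. Its argument "commands" is a list of rows, each an object of numbers: "tx", "ty", "tz": the shift along the tool's x, y, z in m; "ax", "ay", "az": the turn, a rotation vector about the tool's x, y, z in rad; "hand": the closure, from 0 (fully open) to 1 (shut). In form: [{"tx": .., "ty": .., "tz": .., "ax": .., "ay": .., "az": .., "hand": ..}, ...]. A call has 1 to 5 rows; each row shifts and turns the pose as measured when the row begins, along the tool's axes as they then stand; what a row does not reach is not made up. A row lasts 1/10 s, in which the tool goes at most 50 mm and 8.59 degrees, less where a joint would pass 70% of its speed; a pose out of reach is approached as far as the arm can. A call with a gripper value outside its range is refused whole. The fingers move at their own pace and stop on an object; "squeeze" is the grip in N (left out, the last holds). Time passes only in rows, so rows that do not move let the fingers close. It gives the time, the measured TCP pose, the force and the opening at its end, in the units of the state.
- r.get_obs(): the state, without advancing time (a new reading comes with each control period).
- optics.snapshot(name): name is "scene" or "top" or "wrist"; returns a dict with "img" (384x512x3 uint8, blue, green, red), "K" (3x3 intrinsics, pixels), "D" ([k1, k2, p1, p2, k3] as OpenCV has them; the pictures are not rectified), "pose" (4x4, takes a point from camera to world coordinates). Camera axes: x right, y down, z forward; pixel columns grow to the right and rows downward; lengths in m; the calibration is good to about 2 mm. A picture is of the moment at which its call begins. There is no depth.
- r.hand_in(): hands the job in, once; it reports no verdict.
Trained networks look in a picture, given as the dict that the camera call returned (one of the last four; its "shot" number tells which), for a name from the list of things; names that differ only in an ending like _2 or _b are one class to them, and where a whole thing is asked for, a point or a joint stands for the part that bears it (a point fixed in the world has none). Each returns a list of dicts, best first, with "score" (0 to 1); they miss things now and then, are a little off and sometimes report something else, mostly with a low value. They report only what shows in the picture. A call takes as long as a camera call. They do not tell look-alikes from the thing itself.
- spotter.look_for(picture, label): "bbox" ([left, top, right, bottom] in pixels, round what is visible of it).
The state is a dict: "clock": time; "joint_pos": joint angles; "joint_velocities": joint speeds; "joint_efforts": joint torques, N m; "eef_pos": TCP position; "orientation": TCP orientation; "force": force on the tool from outside, world axes, zero at the start; "wrist_torque": the same for the moment, N m; "gripper_width": finger opening in m.
Only numpy, scipy, OpenCV 4.12 (cv2) and the standard library are available. Lean on these libraries where they do the work, as an engineer would, in place of code of your own. Each camera call takes 0.05 s, during which the arm holds its last target. There are 200 camera calls.

TASK

The steel gas sampling cylinder is lying on the rubber mat with its two valve handles pointing off to one side. Roll it along the mat, without lifting it, until both handles point straight up, then shut both valves by turning each handle clockwise as far as it goes, so that it lies squarely across the tube. Leave the cylinder lying on the mat with its handles still up, and do not shift the other things on the bench.

Things in the scene. Friction and masses are not known exactly. Their poses are not given: they have to be found in the camera images.
- sampler: sampling cylinder: steel tube, 36 mm across, 200 mm long, 0.8 kg. It lies and rolls on two tight rubber rings (64 mm across, 12 mm wide) 45 mm either side of its middle; bare between. Two valves on one side, 78 mm either way from the middle. Origin: on the tube axis, mid length, 32 mm above the mat. x: along the tube to valve_b; z: out towards the handles, at first 0.95 to 1.6 rad from up
- valve_a (a joint): handle of the valve at the tube's -x end, rad: 0 = open, the bar lies along the tube; 1.57 = shut, at its end stop, the bar lies across the tube; it grows when turned clockwise as seen facing the handle from outside (from above once it points up). Starts partly open, stays where left
- valve_b (a joint): handle of the valve at the tube's +x end, values as for valve_a
- valve_a_grip (a point): grip point of handle a: the middle of its black bar grip, on its turning axis, 58 mm from the tube's axis. The bar is 42 mm long (along the point's x), 14 mm thick (its y) and 28 mm tall (its z; 14 mm above and below this point), on a 13 mm neck; 10 mm under the bar is a stem 22 mm across
- valve_b_grip (a point): grip point of handle b, same shape
- mat: grey-green rubber mat 420 mm (its x) by 380 mm (its y), 3 mm thick, fixed to the bench. Origin: centre of its underside
- wrench: steel spanner 180 mm long, 8 mm thick, lying on the bench left of the mat (bystander). Origin: centre of its underside
- bottle: amber glass jar, 68 mm across and 130 mm tall, standing beside the mat (bystander). Origin: centre of its underside
- beaker: glass beaker, 76 mm across and 90 mm tall, standing beside the mat (bystander). Origin: centre of its underside
- driver: screwdriver 190 mm long, 26 mm thick, lying right of the mat (bystander). Origin: under its middle
- tin: flat aluminium tin, 52 mm across and 24 mm tall, on the mat's far left or right corner (bystander). Origin: centre of its underside
- collar: steel collar, a plain ring 52 mm across and 22 mm tall, on the mat's other far corner (bystander). Origin: centre of its underside
Mind the look-alikes: they are no part of the job. Leave any green look-alike of the part that bears sampler alone.

How it is judged:
On the way, in this order (a step that is already met when the one before it is completed fails the run):
1. the cylinder has been rolled on the mat until both handles point up (angle between sampler's own z axis and vertical below 0.22 rad and linear speed of sampler below 0.02 m/s), for 0.2 s.
2. both valves shut, with the handles up (angle between sampler's own z axis and vertical below 0.22 rad and value of joint each of valve_a, valve_b above 1.42 rad), for 0.2 s.
At the end, for the whole second after the job is handed in: the cylinder lies still on its rings on the mat (middle of the tube over the mat, its axis 28 to 41 mm above the bench), its z axis (the handles) within 0.22 rad of straight up, and both valve joints above 1.42 rad (end stop 1.57) (all of step 2 and linear speed of sampler below 0.02 m/s and height (world z) of sampler between 0.028 and 0.041 m and x of sampler in the frame of mat between -0.2 and 0.2 m and y of sampler in the frame of mat between -0.18 and 0.18 m); the robot touches nothing.
It fails at once if the cylinder is lifted off the mat (its middle more than 55 mm above the bench) (height (world z) of sampler above 0.055 m).
It fails at once if one of the other things on the bench is shifted by more than 25 mm (distance of any of wrench, bottle, beaker, driver, tin, collar from where it was at the start of the episode above 0.025 m).
It also fails if it takes over 59 s, if anything falls off the work surface, if the arm or the gripper's body presses on something with over 40 N, if the wrist force passes 120 N, or if a joint passes its speed limit or range.

## Working session

There is one attempt and no reset: what is moved stays moved. The work goes in short steps, Python scripts to look and compute and a tool call to move; the robot and the scene stay as the last step left them, time stands still between calls to the robot, and variables do not carry over. Pictures are saved under pics/ and viewed, about 8 in all and at most 12, crops included, and the job is handed in when it is done.

Besides the shell and the picture viewer there is one more tool, called after "Call:" by a JSON object that holds its "api" and its "payload", one argument or row to a line. apply_moves: Moves the arm, as the interface text tells. Its arguments: {"type":"object","properties":{"commands":{"type":"array","items":{"type":"object","properties":{"tx":{"type":"number"},"ty":{"type":"number"},"tz":{"type":"number"},"ax":{"type":"number"},"ay":{"type":"number"},"az":{"type":"number"},"hand":{"type":"number"}}}},"squeeze":{"type":"number"}},"required":["commands"]}

```bash
mkdir -p pics; ls; python3 - <<'E'
from workcell import r, optics, spotter
import cv2, numpy as np
o=r.get_obs(); print(o)
for n in ["top","scene"]:
    p=optics.snapshot(n); cv2.imwrite(f"pics/{n}0.png",p["img"]); print(n,p["K"],p["D"],p["pose"])
    for l in ["sampler","valve_a_grip","mat","wrench","bottle","beaker","driver","tin","collar"]:
        print(l,[(np.round(d["bbox"]).tolist(),round(d["score"],2)) for d in spotter.look_for(p,l)][:3])
E
```

```text
pics
{'clock': 0.0, 'joint_pos': array([ 1.25740996e+00,  3.51271057e-01,  1.65240573e+00, -1.25792829e-05,
        1.13909383e+00, -8.45847868e-02]), 'joint_velocities': array([ 0.00022386, -0.00143021, -0.00067521, -0.0002853 ,  0.00080059,
       -0.00076755]), 'joint_efforts': array([ 1.01615820e-03, -5.06100225e+01, -2.91417360e+01, -5.77716401e-05,
        4.45746206e-03, -1.97052879e-05]), 'eef_pos': array([0.12461623, 0.53536655, 0.23074633]), 'orientation': array([ 0.7024064 ,  0.08030632,  0.70256314, -0.08112443]), 'force': array([ 0.10797741, -0.26175852,  0.08548684]), 'wrist_torque': array([-0.00935205, -0.02639504,  0.05514732]), 'gripper_width': 0.08557518721540229}
top [[485.8172112    0.         254.99437195]
 [  0.         485.8172112  193.27875876]
 [  0.           0.           1.        ]] [-0.20261022  0.          0.          0.          0.        ] [[-4.06197910e-02 -9.78445854e-01  2.02469118e-01  2.34349293e-01]
 [-9.99174250e-01  3.95899142e-02 -9.13552558e-03  7.20625056e-03]
 [ 9.22882107e-04 -2.02673012e-01 -9.79246036e-01  1.39597577e+00]
 [ 0.00000000e+
[... 812 characters left out ...]
     0.          0.          0.        ] [[ 0.18571979  0.70093176 -0.68862386  1.38411541]
 [ 0.98260056 -0.13396101  0.1286491  -0.15020995]
 [-0.00207451 -0.70053487 -0.71361515  0.99491582]
 [ 0.          0.          0.          1.        ]]
sampler [([99.0, 136.0, 159.0, 181.0], 0.89), ([229.0, 195.0, 270.0, 256.0], 0.76), ([172.0, 175.0, 316.0, 299.0], 0.59)]
valve_a_grip [([97.0, 157.0, 112.0, 170.0], 0.53), ([256.0, 235.0, 273.0, 247.0], 0.44)]
mat [([173.0, 176.0, 314.0, 297.0], 0.81)]
wrench [([309.0, 187.0, 327.0, 231.0], 0.69)]
bottle []
beaker []
driver [([136.0, 207.0, 148.0, 246.0], 0.45)]
tin [([183.0, 270.0, 203.0, 290.0], 0.64)]
collar [([290.0, 254.0, 305.0, 277.0], 0.78)]
```

```bash
python3 - <<'E'
import cv2, numpy as np
t=cv2.imread("pics/top0.png")[105:270,160:385]; s=cv2.imread("pics/scene0.png")[165:305,165:335]
a=cv2.resize(t,None,fx=3.5,fy=3.5,interpolation=cv2.INTER_CUBIC); cv2.imwrite("pics/a.png",a)
cv2.imwrite("pics/b.png",cv2.resize(s,None,fx=4,fy=4,interpolation=cv2.INTER_CUBIC))
E
```

```text
(no output)
```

View pics/a.png

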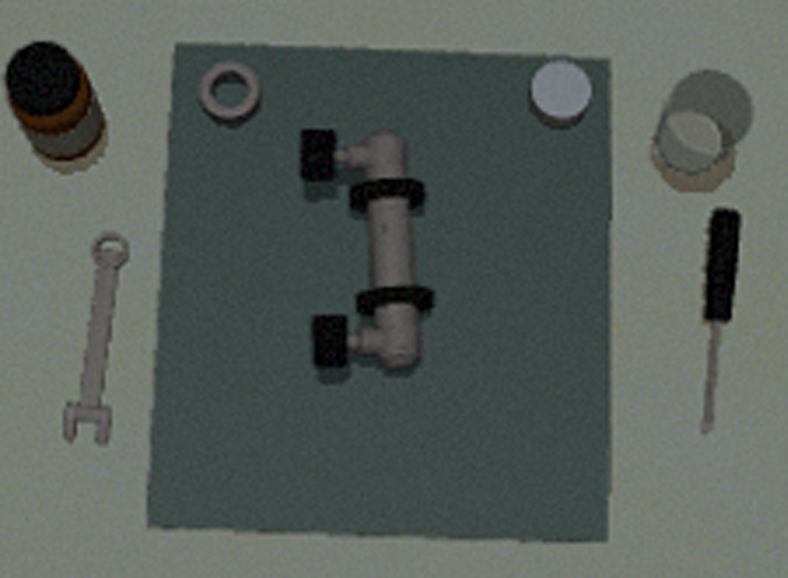

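View pics/b.png

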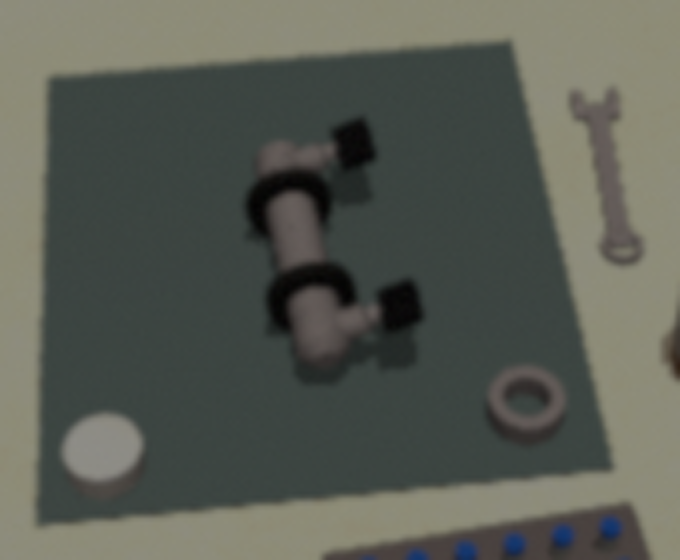

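The top crop shows the cylinder lying along world x, with its handles pointing left (+y). The bars are at about (318,155) and (330,341), and the rings at (388,194) and (395,300). The scene crop agrees: rings at (288,203) and (312,297), bars at (354,143) and (400,305). I'll fit the pose from these points.

```bash
cat > h.py <<'E'
import numpy as np, cv2
from scipy.optimize import least_squares
from scipy.spatial.transform import Rotation as R
def proj(P,cam):
    T=np.linalg.inv(cam["pose"]); return cv2.projectPoints(np.atleast_2d(P).astype(float),cv2.Rodrigues(T[:3,:3])[0],T[:3,3],cam["K"],np.array(cam["D"]))[0][:,0]
def ray(px,cam,z):
    u=cv2.undistortPoints(np.array([[px]],float),cam["K"],np.array(cam["D"]))[0,0]
    d=cam["pose"][:3,:3]@[u[0],u[1],1]; o=cam["pose"][:3,3]; return o+d*(z-o[2])/d[2]
# model x-axis taken roughly world +x; z out to handles. p=[x,y,yaw,roll]  (roll>0: handles lean to +y)
L=np.array([[.045,0,0],[-.045,0,0],[.078,0,.058],[-.078,0,.058]])
def model(p,z=.035): return R.from_euler('zx',[p[2],-p[3]]).apply(L)+[p[0],p[1],z]
def fit(obs,p0):
    f=lambda p:np.concatenate([(proj(model(p),c)[i]-u).ravel() for c,i,u in obs])
    s=least_squares(f,p0,loss='soft_l1'); return s.x,f(s.x).reshape(-1,2)
def tool(o):
    return R.from_quat(np.roll(o["orientation"],-1))
E
python3 - <<'E'
from h import *
from workcell import r, optics
t=optics.snapshot("top"); s=optics.snapshot("scene"); i=[0,1,2,3]
ut=np.array([[388,194],[395,300],[318,155],[330,341]])/3.5+[160,105]
us=np.array([[312,297],[288,203],[400,305],[354,143]])/4+[165,165]
p,e=fit([(t,i,ut),(s,i,us)],[.5,0,0,1.3]); print(p,e.round(1)); print(model(p).round(3))
for n,px in dict(tin=(560,92),collar=(230,92)).items(): print(n,ray(np.array(px)/3.5+[160,105],t,.025).round(3))
for c in [(176,43),(610,60),(148,527),(607,541)]: print(ray(np.array(c)/3.5+[160,105],t,.003).round(3))
print(tool(r.get_obs()).as_matrix().round(3))
E
```

```text
[ 0.56532671 -0.05564593  0.02312344  1.26943888] [[-0.   0.4]
 [-0.3  0.2]
 [ 0.4 -0.2]
 [-0.5 -0.6]
 [-0.6  0.1]
 [ 0.3 -0.5]
 [-0.6  0.6]
 [ 0.3 -0.3]]
[[ 0.61  -0.055  0.034]
 [ 0.52  -0.056  0.036]
 [ 0.643  0.     0.05 ]
 [ 0.487 -0.001  0.054]]
tin [ 0.699 -0.207  0.025]
collar [0.709 0.074 0.025]
[0.764 0.121 0.003]
[ 0.734 -0.257  0.003]
[0.346 0.153 0.003]
[ 0.319 -0.223  0.003]
[[-0.     0.227  0.974]
 [-0.     0.974 -0.227]
 [-1.    -0.    -0.   ]]
```

```bash
sed -i "s/'zx'/'ZX'/" h.py; python3 - <<'E'
from h import *
from workcell import r, optics
t=optics.snapshot("top"); s=optics.snapshot("scene"); i=[0,1,2,3]
ut=np.array([[388,194],[395,300],[318,155],[330,341]])/3.5+[160,105]
us=np.array([[312,297],[288,203],[400,305],[354,143]])/4+[165,165]
p,e=fit([(t,i,ut),(s,i,us)],[.5,0,0,1.3]); print(p,abs(e).max()); print(model(p).round(3))
o=r.get_obs(); M=tool(o).as_matrix(); print(M.T@(np.array([p[0],p[1],.15])-o["eef_pos"]), o["clock"])
E
```

```text
[ 0.56597181 -0.05571183  0.02579434  1.28080125] 0.3179192075239712
[[ 0.611 -0.055  0.035]
 [ 0.521 -0.057  0.035]
 [ 0.643  0.002  0.052]
 [ 0.487 -0.002  0.052]]
[ 0.08129609 -0.47591366  0.56386572] 1.2
```

Call:
{"api": "apply_moves", "payload": {
  "commands": [
    {"ax": -0.128,"hand": 0.0},
    {"ax": -0.128},
    {"ty": -0.04,"tz": 0.028},
    {"ty": -0.04,"tz": 0.028},
    {"ty": -0.04,"tz": 0.028}
  ]
}}

```text
invalid input
```

Call:
{"api": "apply_moves", "payload": {
  "commands": [
    {"ty": -0.04,"tz": 0.028},
    {"ty": -0.04,"tz": 0.028},
    {"ty": -0.04,"tz": 0.028},
    {"ty": -0.04,"tz": 0.028},
    {"ty": -0.04,"tz": 0.028}
  ]
}}

```text
invalid input
```

Call:
{"api": "apply_moves", "payload": {
  "commands": [
    {"ty": -0.04,"tz": 0.028},
    {"ty": -0.04,"tz": 0.028},
    {"ty": -0.04,"tz": 0.028},
    {"ty": -0.04,"tz": 0.028},
    {"ty": -0.04,"tz": 0.028}
  ]
}}

```text
invalid input
```

```bash
cat > to.py <<'E'
import sys
from h import *
from workcell import r
# to.py x y z yaw(of model tube axis; jaws across) -> tool-frame shift now, turn
x,y,z,yaw=map(float,sys.argv[1:5]); o=r.get_obs(); T=tool(o); M=T.as_matrix()
G=np.column_stack([[0,0,-1],[-np.sin(yaw),np.cos(yaw),0],[np.cos(yaw),np.sin(yaw),0]])
rv=(T.inv()*R.from_matrix(G)).as_rotvec()
print("shift now-axes",(M.T@(np.array([x,y,z])-o["eef_pos"])).round(4),"shift goal-axes",(G.T@(np.array([x,y,z])-o["eef_pos"])).round(4),"turn",rv.round(4),"pos",o["eef_pos"].round(4),"F",o["force"].round(1),"w",round(o["gripper_width"],4),"t",round(o["clock"],2),"q6",o["joint_pos"].round(2))
E
python3 to.py .566 -.0557 .15 .026
```

```text
shift now-axes [ 0.0813 -0.4759  0.5639] shift goal-axes [ 0.0813 -0.6026  0.4258] turn [-0.2548  0.     -0.    ] pos [0.1247 0.5357 0.2313] F [-0.8 -0.5  0.3] w 0.0854 t 1.2 q6 [ 1.26  0.35  1.65 -0.    1.14 -0.08]
```

Each row apparently needs every field filled in.

Call:
{"api": "apply_moves", "payload": {
  "commands": [
    {"tx": 0,"ty": 0,"tz": 0,"ax": -0.128,"ay": 0,"az": 0,"hand": 0},
    {"tx": 0,"ty": 0,"tz": 0,"ax": -0.128,"ay": 0,"az": 0,"hand": 0},
    {"tx": 0,"ty": -0.04,"tz": 0.028,"ax": 0,"ay": 0,"az": 0,"hand": 0},
    {"tx": 0,"ty": -0.04,"tz": 0.028,"ax": 0,"ay": 0,"az": 0,"hand": 0},
    {"tx": 0,"ty": -0.04,"tz": 0.028,"ax": 0,"ay": 0,"az": 0,"hand": 0}
  ],
  "squeeze": 30
}}

```text
clock: 1.7
eef_pos: [0.2128, 0.4189, 0.2307]
orientation: [0.707, -0.015, 0.707, 0.016]
force: [1.3, 0.0, 0.3]
gripper_width: 0.0852
```

Call:
{"api": "apply_moves", "payload": {
  "commands": [
    {"tx": 0,"ty": -0.04,"tz": 0.028,"ax": 0,"ay": 0,"az": 0,"hand": 0},
    {"tx": 0,"ty": -0.04,"tz": 0.028,"ax": 0,"ay": 0,"az": 0,"hand": 0},
    {"tx": 0,"ty": -0.04,"tz": 0.028,"ax": 0,"ay": 0,"az": 0,"hand": 0},
    {"tx": 0,"ty": -0.04,"tz": 0.028,"ax": 0,"ay": 0,"az": 0,"hand": 0},
    {"tx": 0,"ty": -0.04,"tz": 0.028,"ax": 0,"ay": 0,"az": 0,"hand": 0}
  ]
}}

```text
clock: 2.2
eef_pos: [0.3644, 0.2193, 0.2315]
orientation: [0.708, -0.016, 0.706, 0.018]
force: [0.5, 1.4, 0.8]
gripper_width: 0.0854
```

Call:
{"api": "apply_moves", "payload": {
  "commands": [
    {"tx": 0,"ty": -0.04,"tz": 0.028,"ax": 0,"ay": 0,"az": 0,"hand": 0},
    {"tx": 0,"ty": -0.04,"tz": 0.028,"ax": 0,"ay": 0,"az": 0,"hand": 0},
    {"tx": 0,"ty": -0.04,"tz": 0.028,"ax": 0,"ay": 0,"az": 0,"hand": 0},
    {"tx": 0,"ty": -0.04,"tz": 0.028,"ax": 0,"ay": 0,"az": 0,"hand": 0},
    {"tx": 0,"ty": -0.04,"tz": 0.028,"ax": 0,"ay": 0,"az": 0,"hand": 0}
  ]
}}

```text
clock: 2.7
eef_pos: [0.5158, 0.02, 0.2327]
orientation: [0.709, -0.015, 0.705, 0.018]
force: [0.6, 1.0, -0.0]
gripper_width: 0.0852
```

```bash
python3 to.py .566 -.0557 .15 .026
```

```text
shift now-axes [ 0.0827 -0.0783  0.0461] shift goal-axes [ 0.0827 -0.077   0.0482] turn [ 0.0202  0.0066 -0.0041] pos [0.5158 0.02   0.2327] F [ 0.6  1.  -0. ] w 0.0852 t 2.7 q6 [-0.05  0.28  1.74  0.01  1.11 -1.67]
```

Call:
{"api": "apply_moves", "payload": {
  "commands": [
    {"tx": 0.01,"ty": -0.039,"tz": 0.023,"ax": 0.02,"ay": 0.0066,"az": -0.004,"hand": 0},
    {"tx": 0.02,"ty": -0.039,"tz": 0.024,"ax": 0,"ay": 0,"az": 0,"hand": 0},
    {"tx": 0.04,"ty": 0,"tz": 0,"ax": 0,"ay": 0,"az": 0,"hand": 0},
    {"tx": 0.04,"ty": 0,"tz": 0,"ax": 0,"ay": 0,"az": 0,"hand": 0}
  ]
}}

```text
clock: 3.1
eef_pos: [0.5728, -0.0646, 0.1254]
orientation: [0.712, -0.008, 0.702, 0.006]
force: [0.8, 0.0, -1.2]
gripper_width: 0.0855
```

```bash
python3 to.py .566 -.0557 .02 .026; python3 - <<'E'
from h import *
from workcell import optics
w=optics.snapshot("wrist"); cv2.imwrite("pics/w1.png",w["img"])
E
```

```text
shift now-axes [ 0.1052  0.0093 -0.008 ] shift goal-axes [ 0.1054  0.009  -0.0066] turn [-0.0065  0.0129  0.0031] pos [ 0.5728 -0.0646  0.1254] F [ 0.8  0.  -1.2] w 0.0855 t 3.1 q6 [-0.19  0.52  1.68 -0.    0.93 -1.78]
```

View pics/w1.png

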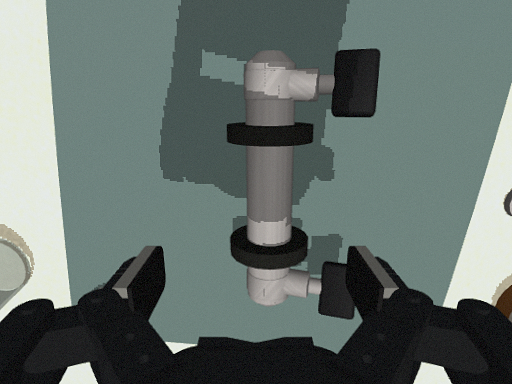

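The wrist picture shows the tube between the open fingers at columns 247–293, with the handles on its right (+y) side. The finger pads are at columns 150 and 365. I'll centre on the tube and go down.

Call:
{"api": "apply_moves", "payload": {
  "commands": [
    {"tx": 0.02,"ty": 0.009,"tz": -0.007,"ax": -0.0065,"ay": 0.013,"az": 0.003,"hand": 0},
    {"tx": 0.03,"ty": 0,"tz": 0,"ax": 0,"ay": 0,"az": 0,"hand": 0},
    {"tx": 0.03,"ty": 0,"tz": 0,"ax": 0,"ay": 0,"az": 0,"hand": 0},
    {"tx": 0.018,"ty": 0,"tz": 0,"ax": 0,"ay": 0,"az": 0,"hand": 0},
    {"tx": 0,"ty": 0,"tz": 0,"ax": 0,"ay": 0,"az": 0,"hand": 0}
  ]
}}

```text
clock: 3.65
eef_pos: [0.562, -0.0543, 0.0197]
orientation: [0.703, -0.009, 0.711, 0.01]
force: [0.4, -0.1, 0.7]
gripper_width: 0.0856
```

```bash
python3 to.py .566 -.0557 .02 .026
```

```text
shift now-axes [-0.0003 -0.0015  0.004 ] shift goal-axes [-0.0003 -0.0015  0.004 ] turn [ 0.0007 -0.0108 -0.0021] pos [ 0.562  -0.0543  0.0197] F [ 0.4 -0.1  0.7] w 0.0856 t 3.65 q6 [-0.18  0.68  1.74 -0.    0.74 -1.78]
```

Call:
{"api": "apply_moves", "payload": {
  "commands": [
    {"tx": 0,"ty": -0.0015,"tz": 0.002,"ax": 0,"ay": -0.01,"az": 0,"hand": 0.48},
    {"tx": 0,"ty": 0,"tz": 0,"ax": 0,"ay": 0,"az": 0,"hand": 0.48},
    {"tx": 0,"ty": 0,"tz": 0,"ax": 0,"ay": 0,"az": 0,"hand": 0.48},
    {"tx": 0,"ty": 0,"tz": 0,"ax": 0,"ay": 0,"az": 0,"hand": 0.48},
    {"tx": 0,"ty": 0,"tz": 0,"ax": 0,"ay": 0,"az": 0,"hand": 0.48}
  ]
}}

```text
clock: 4.15
eef_pos: [0.5669, -0.0561, 0.0252]
orientation: [0.709, -0.009, 0.705, 0.01]
force: [0.2, 0.7, -0.6]
gripper_width: 0.0443
```

```bash
python3 to.py .566 -.095 .02 .026
```

```text
shift now-axes [ 0.0051 -0.0389 -0.002 ] shift goal-axes [ 0.0052 -0.0389 -0.0019] turn [ 0.0012  0.0063 -0.0008] pos [ 0.5669 -0.0561  0.0252] F [ 0.2  0.7 -0.6] w 0.0443 t 4.15 q6 [-0.18  0.67  1.74  0.    0.73 -1.78]
```

Call:
{"api": "apply_moves", "payload": {
  "commands": [
    {"tx": 0.002,"ty": -0.006,"tz": 0,"ax": 0,"ay": 0.003,"az": 0,"hand": 0.48},
    {"tx": 0,"ty": -0.006,"tz": 0,"ax": 0,"ay": 0,"az": 0,"hand": 0.48},
    {"tx": 0,"ty": -0.006,"tz": 0,"ax": 0,"ay": 0,"az": 0,"hand": 0.48},
    {"tx": 0,"ty": -0.006,"tz": 0,"ax": 0,"ay": 0,"az": 0,"hand": 0.48},
    {"tx": 0,"ty": -0.006,"tz": 0,"ax": 0,"ay": 0,"az": 0,"hand": 0.48}
  ]
}}

```text
clock: 4.65
eef_pos: [0.568, -0.0882, 0.0235]
orientation: [0.708, -0.009, 0.706, 0.01]
force: [-0.4, 0.6, -0.7]
gripper_width: 0.0445
```

Call:
{"api": "apply_moves", "payload": {
  "commands": [
    {"tx": 0,"ty": -0.005,"tz": 0,"ax": 0,"ay": 0,"az": 0,"hand": 0.48},
    {"tx": 0,"ty": -0.003,"tz": 0,"ax": 0,"ay": 0,"az": 0,"hand": 0.48},
    {"tx": 0,"ty": 0,"tz": 0,"ax": 0,"ay": 0,"az": 0,"hand": 0.48}
  ]
}}

```text
clock: 4.95
eef_pos: [0.5681, -0.0982, 0.0233]
orientation: [0.708, -0.009, 0.706, 0.01]
force: [0.0, -0.1, 0.4]
gripper_width: 0.0446
```

```bash
python3 to.py .566 -.095 .02 .026; python3 - <<'E'
from h import *
from workcell import optics
t=optics.snapshot("top");s=optics.snapshot("scene")
a=cv2.resize(t["img"][120:240,220:330],None,fx=3.5,fy=3.5,interpolation=cv2.INTER_CUBIC)
b=cv2.resize(s["img"][180:285,200:310],None,fx=3.5,fy=3.5,interpolation=cv2.INTER_CUBIC)
b=cv2.copyMakeBorder(b,0,a.shape[0]-b.shape[0],0,0,cv2.BORDER_CONSTANT)
cv2.imwrite("pics/ab2.png",cv2.convertScaleAbs(np.hstack([a,b]),alpha=1.5))
E
```

```text
shift now-axes [ 0.0033  0.0032 -0.002 ] shift goal-axes [ 0.0033  0.0032 -0.002 ] turn [ 0.0003  0.0034 -0.0008] pos [ 0.5681 -0.0982  0.0233] F [ 0.  -0.1  0.4] w 0.0446 t 4.95 q6 [-0.25  0.68  1.72  0.    0.74 -1.85]
```

View pics/ab2.png

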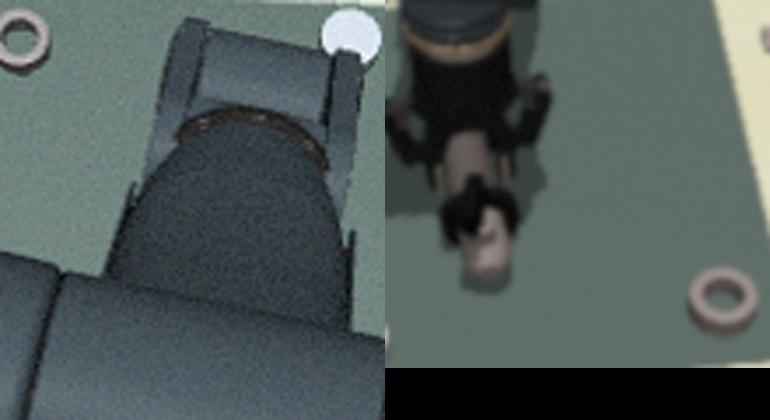

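The top view is blocked by the arm. The scene view shows the far handle raised above the tube at about (470,190), partly in front of the ring. I'll check with the wrist camera.

```bash
python3 - <<'E'
from h import *
from workcell import optics
w=optics.snapshot("wrist");s=optics.snapshot("scene")
a=w["img"]; b=cv2.resize(s["img"][190:270,205:265],(288,384),interpolation=cv2.INTER_CUBIC)
cv2.imwrite("pics/w2.png",np.hstack([a,cv2.convertScaleAbs(b,alpha=1.6)]))
for roll in [0,.1,.2]:
    P=model([.566,-.094,.026,roll]); print(roll,proj(P,w).round().tolist(),((proj(P,s)-[205,190])*4.8+[512,0]).round().tolist())
E
```

```text
0 [[261.0, 340.0], [262.0, 167.0], [264.0, 520.0], [270.0, 69.0]] [[627.0, 246.0], [603.0, 132.0], [632.0, 226.0], [589.0, 27.0]]
0.1 [[261.0, 340.0], [262.0, 167.0], [279.0, 519.0], [296.0, 69.0]] [[627.0, 246.0], [603.0, 132.0], [642.0, 224.0], [598.0, 26.0]]
0.2 [[261.0, 340.0], [262.0, 167.0], [294.0, 516.0], [321.0, 69.0]] [[627.0, 246.0], [603.0, 132.0], [653.0, 223.0], [608.0, 25.0]]
```

View pics/w2.png

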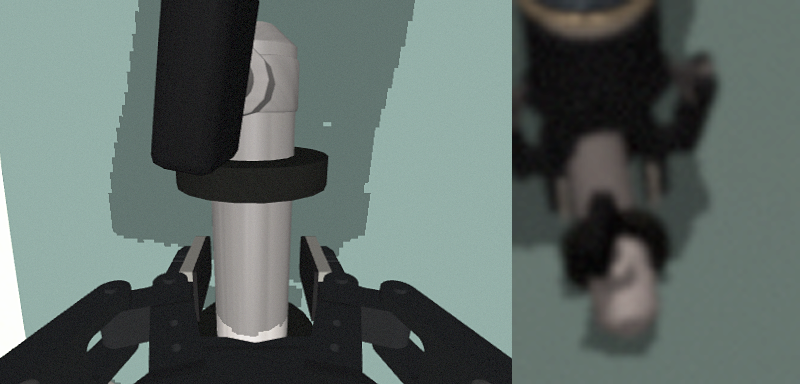

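The wrist view shows the tube against the left finger. The near handle is at about column 205, against a predicted 270 for upright, so it over-rolled by about 0.25 rad. I'll narrow the jaws around the tube, roll it back a little and measure again.

Call:
{"api": "apply_moves", "payload": {
  "commands": [
    {"tx": 0,"ty": 0,"tz": 0,"ax": 0,"ay": 0,"az": 0,"hand": 0.555},
    {"tx": 0,"ty": 0,"tz": 0,"ax": 0,"ay": 0,"az": 0,"hand": 0.555},
    {"tx": 0,"ty": 0.002,"tz": 0,"ax": 0,"ay": 0,"az": 0,"hand": 0.555},
    {"tx": 0,"ty": 0.002,"tz": 0,"ax": 0,"ay": 0,"az": 0,"hand": 0.555},
    {"tx": 0,"ty": 0,"tz": 0,"ax": 0,"ay": 0,"az": 0,"hand": 0.555}
  ]
}}

```text
clock: 5.65
eef_pos: [0.568, -0.0925, 0.0234]
orientation: [0.708, -0.009, 0.706, 0.01]
force: [0.0, -0.6, -0.3]
gripper_width: 0.0382
```

```bash
python3 to.py .566 -.095 .02 .026;python3 - <<'E'
from h import *
from workcell import optics,r
w=optics.snapshot("wrist")
cv2.imwrite("pics/w3.png",w["img"])
y=r.get_obs()["eef_pos"][1]
for roll in [0,.1,.2]:
    P=model([.566,y,.026,roll]); print(roll,proj(P,w).round().tolist())
g=cv2.cvtColor(w["img"],cv2.COLOR_BGR2GRAY)
for row in (60,85,110): c=np.where((g[row]<60))[0]; print(row,c[:1],c[-1:],len(c))
E
```

```text
shift now-axes [ 0.0034 -0.0025 -0.0021] shift goal-axes [ 0.0034 -0.0025 -0.002 ] turn [ 0.0018  0.0033 -0.001 ] pos [ 0.568  -0.0925  0.0234] F [ 0.  -0.6 -0.3] w 0.0382 t 5.65 q6 [-0.24  0.68  1.72  0.    0.74 -1.84]
0 [[254.0, 340.0], [254.0, 167.0], [253.0, 519.0], [253.0, 68.0]]
0.1 [[254.0, 340.0], [254.0, 167.0], [269.0, 518.0], [279.0, 69.0]]
0.2 [[254.0, 340.0], [254.0, 167.0], [284.0, 516.0], [305.0, 69.0]]
60 [253] [335] 83
85 [250] [330] 81
110 [246] [324] 79
```

View pics/w3.png

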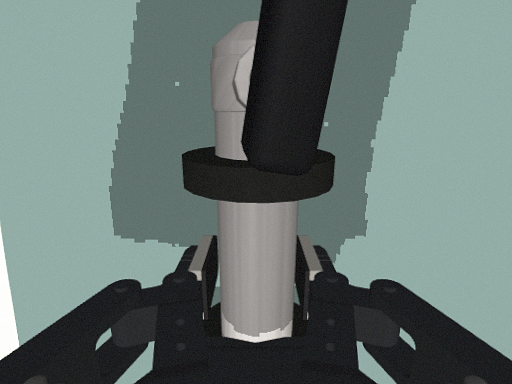

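The handle is now centred at about column 293 on row 69, against 253 for upright, so it leans about +0.15 rad. It needs about 5 mm more towards −y.

Call:
{"api": "apply_moves", "payload": {
  "commands": [
    {"tx": 0,"ty": -0.0025,"tz": 0,"ax": 0,"ay": 0,"az": 0,"hand": 0.555},
    {"tx": 0,"ty": -0.0025,"tz": 0,"ax": 0,"ay": 0,"az": 0,"hand": 0.57},
    {"tx": 0,"ty": 0,"tz": 0,"ax": 0,"ay": 0,"az": 0,"hand": 0.57},
    {"tx": 0,"ty": 0,"tz": 0,"ax": 0,"ay": 0,"az": 0,"hand": 0.57},
    {"tx": 0,"ty": 0,"tz": 0,"ax": 0,"ay": 0,"az": 0,"hand": 0.57}
  ]
}}

```text
clock: 6.2
eef_pos: [0.5681, -0.0982, 0.0233]
orientation: [0.708, -0.009, 0.706, 0.01]
force: [-0.1, 0.1, -0.8]
gripper_width: 0.0367
```

```bash
cat > wr.py <<'E'
from h import *
from workcell import optics,r
w=optics.snapshot("wrist"); cv2.imwrite("pics/wlast.png",w["img"])
y=r.get_obs()["eef_pos"][1]; print(y)
for roll in [0,.1,.2]:
    P=model([.566,y,.026,roll]); print(roll,proj(P,w).round().tolist()[3])
g=cv2.cvtColor(w["img"],cv2.COLOR_BGR2GRAY)
for row in (60,70,85,110): c=np.where((g[row]<60))[0]; print(row,c[:1],c[-1:],len(c))
E
python3 wr.py
```

```text
-0.09814203312112213
0 [253.0, 68.0]
0.1 [280.0, 68.0]
0.2 [305.0, 69.0]
60 [183] [266] 84
70 [182] [264] 83
85 [180] [262] 83
110 [178] [258] 81
```

Call:
{"api": "apply_moves", "payload": {
  "commands": [
    {"tx": 0,"ty": 0.0015,"tz": 0,"ax": 0,"ay": 0,"az": 0,"hand": 0.57},
    {"tx": 0,"ty": 0.0015,"tz": 0,"ax": 0,"ay": 0,"az": 0,"hand": 0.57},
    {"tx": 0,"ty": 0,"tz": 0,"ax": 0,"ay": 0,"az": 0,"hand": 0.57},
    {"tx": 0,"ty": 0,"tz": 0,"ax": 0,"ay": 0,"az": 0,"hand": 0.57}
  ]
}}

```text
clock: 6.65
eef_pos: [0.568, -0.0947, 0.0234]
orientation: [0.708, -0.009, 0.706, 0.01]
force: [0.5, 0.5, 0.5]
gripper_width: 0.0365
```

```bash
python3 wr.py
```

```text
-0.09473340190869611
0 [253.0, 68.0]
0.1 [280.0, 68.0]
0.2 [305.0, 69.0]
60 [220] [294] 75
70 [218] [292] 75
85 [217] [290] 74
110 [213] [285] 73
```

The handle is at column 255, against 253 for upright. Next I open gently and check that it stays there.

Call:
{"api": "apply_moves", "payload": {
  "commands": [
    {"tx": 0,"ty": 0,"tz": 0,"ax": 0,"ay": 0,"az": 0,"hand": 0.55},
    {"tx": 0,"ty": 0,"tz": 0,"ax": 0,"ay": 0,"az": 0,"hand": 0.5},
    {"tx": 0,"ty": 0,"tz": 0,"ax": 0,"ay": 0,"az": 0,"hand": 0.4},
    {"tx": 0,"ty": 0,"tz": 0,"ax": 0,"ay": 0,"az": 0,"hand": 0.4},
    {"tx": 0,"ty": 0,"tz": 0,"ax": 0,"ay": 0,"az": 0,"hand": 0.4}
  ]
}}

```text
clock: 7.2
eef_pos: [0.5681, -0.0948, 0.0233]
orientation: [0.708, -0.009, 0.706, 0.01]
force: [0.7, -0.3, -0.1]
gripper_width: 0.0507
```

```bash
python3 wr.py
```

```text
-0.09476822982307273
0 [253.0, 68.0]
0.1 [280.0, 68.0]
0.2 [305.0, 69.0]
60 [220] [295] 76
70 [219] [293] 75
85 [217] [290] 74
110 [214] [285] 72
```

View pics/wlast.png

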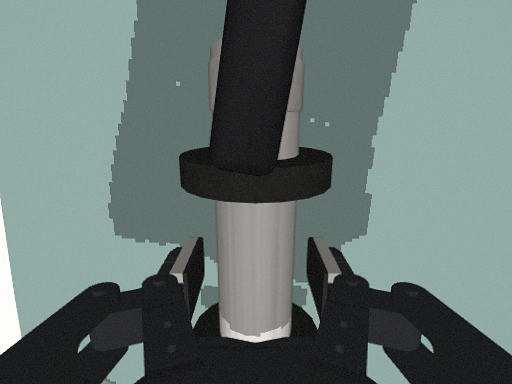

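The cylinder stays upright without being held. I'll lift clear and get the handle angles.

Call:
{"api": "apply_moves", "payload": {
  "commands": [
    {"tx": -0.02,"ty": 0,"tz": 0,"ax": 0,"ay": 0,"az": 0,"hand": 0.3},
    {"tx": -0.03,"ty": 0,"tz": 0,"ax": 0,"ay": 0,"az": 0,"hand": 0},
    {"tx": -0.04,"ty": 0,"tz": 0,"ax": 0,"ay": 0,"az": 0,"hand": 0},
    {"tx": -0.04,"ty": 0,"tz": 0,"ax": 0,"ay": 0,"az": 0,"hand": 0},
    {"tx": -0.04,"ty": 0,"tz": 0,"ax": 0,"ay": 0,"az": 0,"hand": 0}
  ]
}}

```text
clock: 7.75
eef_pos: [0.5645, -0.0943, 0.1933]
orientation: [0.704, -0.008, 0.71, 0.011]
force: [1.3, -0.0, -0.2]
gripper_width: 0.0854
```

Call:
{"api": "apply_moves", "payload": {
  "commands": [
    {"tx": -0.04,"ty": 0,"tz": 0,"ax": 0,"ay": 0,"az": 0,"hand": 0},
    {"tx": -0.03,"ty": 0,"tz": 0,"ax": 0,"ay": 0,"az": 0,"hand": 0},
    {"tx": 0,"ty": 0,"tz": 0,"ax": 0,"ay": 0,"az": 0,"hand": 0}
  ]
}}

```text
clock: 8.05
eef_pos: [0.5663, -0.095, 0.2722]
orientation: [0.707, -0.009, 0.707, 0.01]
force: [-0.2, -0.2, 0.1]
gripper_width: 0.0856
```

```bash
python3 to.py .566 -.095 .25 .026; python3 - <<'E'
from h import *
from workcell import optics
import pickle
w=optics.snapshot("wrist");cv2.imwrite("pics/w5.png",w["img"]);pickle.dump(w,open("w5.pkl","wb"))
print(proj(model([.566,-.096,.026,0]),w).round())
E
```

```text
shift now-axes [ 0.0222 -0.0001 -0.0004] shift goal-axes [ 0.0222 -0.     -0.0003] turn [ 0.0016  0.0006 -0.0017] pos [ 0.5663 -0.095   0.2722] F [-0.2 -0.2  0.1] w 0.0856 t 8.05 q6 [-0.25  0.36  1.54  0.    1.25 -1.85]
[[253. 200.]
 [253. 129.]
 [253. 243.]
 [253. 100.]]
```

View pics/w5.png

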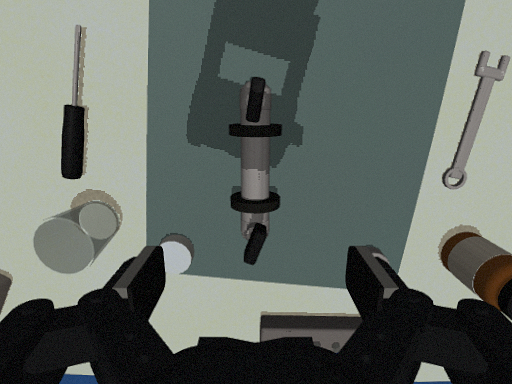

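The wrist view shows both handles over the tube line. The near bar is centred at about (257,100), and the far bar runs from (262,228) to (250,262). Both are turned slightly clockwise. I'll fit their centres and angles.

```bash
python3 - <<'E'
from h import *
import pickle
w=pickle.load(open("w5.pkl","rb")); g=cv2.cvtColor(w["img"],cv2.COLOR_BGR2GRAY)
m=(g<45).astype(np.uint8)
for nm,(x0,y0,x1,y1) in dict(far=(235,216,280,270),near=(235,70,280,124)).items():
    q=m[y0:y1,x0:x1].copy()
    n,l,s,c=cv2.connectedComponentsWithStats(q)
    print(nm,[(s[i].tolist(),(c[i]+[x0,y0]).round(1).tolist()) for i in range(1,n) if s[i][4]>60])
    i=1+np.argmax(s[1:,4]); ys,xs=np.where(l==i)
    obs=np.column_stack([xs+x0,ys+y0]).astype(float)
    # fit hull of projected box: x,y,ang
    def hull(p):
        B=np.array([[a,b,h] for a in(-.021,.021) for b in(-.007,.007) for h in(.079,.107)])
        C=B.copy(); C[:,:2]=B[:,:2]@np.array([[np.cos(p[2]),np.sin(p[2])],[-np.sin(p[2]),np.cos(p[2])]])+p[:2]
        return cv2.convexHull(proj(C,w).astype(np.float32))
    def cost(p):
        im=np.zeros((54*8,45*8),np.uint8); cv2.fillConvexPoly(im,((hull(p)-[x0-.5,y0-.5])*8).astype(np.int32),255)
        return np.abs(cv2.resize(im,(45,54),interpolation=cv2.INTER_AREA)/255.-(l==i)).sum()
    from scipy.optimize import differential_evolution as de
    xc=.644 if nm=="far" else .488
    s=de(cost,[(xc-.012,xc+.012),(-.11,-.08),(-1.2,1.2)],seed=0,maxiter=60); print(s.x.round(4),s.fun,len(xs))
E
```

```text
far [([9, 7, 23, 42, 574], [254.8, 243.2])]
[ 0.6439 -0.0924 -0.2706] 94.1921568627451 574
near [([11, 7, 19, 46, 621], [255.1, 99.1])]
[ 0.4884 -0.0961 -0.1252] 60.36862745098039 621
```

```bash
python3 to.py .488 -.096 .077 -.125
```

```text
shift now-axes [ 0.1933  0.0005 -0.0773] shift goal-axes [ 0.1931 -0.0109 -0.0769] turn [ 0.1526 -0.0022 -0.0023] pos [ 0.5657 -0.0948  0.2701] F [ 0.4 -0.1  0.6] w 0.0855 t 8.1 q6 [-0.25  0.36  1.54  0.    1.24 -1.85]
```

Call:
{"api": "apply_moves", "payload": {
  "commands": [
    {"tx": 0.02,"ty": 0.0,"tz": -0.039,"ax": 0,"ay": 0,"az": 0,"hand": 0},
    {"tx": 0.02,"ty": 0.0005,"tz": -0.038,"ax": 0.076,"ay": 0,"az": 0,"hand": 0},
    {"tx": 0.03,"ty": 0,"tz": 0,"ax": 0.076,"ay": 0,"az": 0,"hand": 0},
    {"tx": 0.03,"ty": 0,"tz": 0,"ax": 0,"ay": 0,"az": 0,"hand": 0},
    {"tx": 0,"ty": 0,"tz": 0,"ax": 0,"ay": 0,"az": 0,"hand": 0}
  ]
}}

```text
clock: 8.6
eef_pos: [0.4825, -0.0952, 0.1624]
orientation: [0.703, 0.047, 0.708, -0.045]
force: [0.8, 0.5, 0.5]
gripper_width: 0.0854
```

```bash
python3 to.py .488 -.096 .077 -.125
```

```text
shift now-axes [ 0.0854 -0.0003  0.0062] shift goal-axes [ 0.0854 -0.0001  0.0055] turn [-0.0055 -0.008  -0.0031] pos [ 0.4825 -0.0952  0.1624] F [0.8 0.5 0.5] w 0.0854 t 8.6 q6 [-0.29  0.34  1.86  0.    0.95 -1.73]
```

Call:
{"api": "apply_moves", "payload": {
  "commands": [
    {"tx": 0.03,"ty": 0,"tz": 0.006,"ax": -0.005,"ay": -0.008,"az": -0.003,"hand": 0.3},
    {"tx": 0.03,"ty": 0,"tz": 0,"ax": 0,"ay": 0,"az": 0,"hand": 0.5},
    {"tx": 0.024,"ty": 0,"tz": 0,"ax": 0,"ay": 0,"az": 0,"hand": 0.6},
    {"tx": 0,"ty": 0,"tz": 0,"ax": 0,"ay": 0,"az": 0,"hand": 0.65},
    {"tx": 0,"ty": 0,"tz": 0,"ax": 0,"ay": 0,"az": 0,"hand": 0.65}
  ]
}}

```text
clock: 9.1
eef_pos: [0.4899, -0.0961, 0.078]
orientation: [0.706, 0.044, 0.706, -0.044]
force: [0.7, -0.4, -0.6]
gripper_width: 0.03
```

```bash
python3 to.py .488 -.096 .077 -.125
```

```text
shift now-axes [ 0.001  -0.0001 -0.0019] shift goal-axes [ 0.001  -0.0001 -0.0019] turn [ 0.0012 -0.0001 -0.    ] pos [ 0.4899 -0.0961  0.078 ] F [ 0.7 -0.4 -0.6] w 0.03 t 9.1 q6 [-0.29  0.48  1.9   0.    0.75 -1.73]
```

Call:
{"api": "apply_moves", "payload": {
  "commands": [
    {"tx": 0.001,"ty": 0,"tz": -0.002,"ax": 0,"ay": 0,"az": 0,"hand": 0.75},
    {"tx": 0,"ty": 0,"tz": 0,"ax": 0,"ay": 0,"az": 0,"hand": 0.82},
    {"tx": 0,"ty": 0,"tz": 0,"ax": 0,"ay": 0,"az": 0,"hand": 0.9},
    {"tx": 0,"ty": 0,"tz": 0,"ax": 0,"ay": 0,"az": 0,"hand": 0.9},
    {"tx": 0,"ty": 0,"tz": 0,"ax": 0,"ay": 0,"az": 0,"hand": 0.9}
  ],
  "squeeze": 40
}}

```text
clock: 9.6
eef_pos: [0.4894, -0.0963, 0.0806]
orientation: [0.707, 0.043, 0.704, -0.044]
force: [1.7, 0.2, -5.4]
gripper_width: 0.0132
```

```bash
python3 to.py .488 -.096 .077 -.125
```

```text
shift now-axes [ 0.0036  0.0001 -0.0014] shift goal-axes [ 0.0036  0.0001 -0.0014] turn [0.0015 0.0046 0.0007] pos [ 0.4894 -0.0963  0.0806] F [ 1.7  0.2 -5.4] w 0.0132 t 9.6 q6 [-0.29  0.48  1.91  0.    0.75 -1.73]
```

Call:
{"api": "apply_moves", "payload": {
  "commands": [
    {"tx": 0.0025,"ty": 0,"tz": 0,"ax": 0,"ay": 0,"az": 0,"hand": 0.9},
    {"tx": 0,"ty": 0,"tz": 0,"ax": 0.1,"ay": 0,"az": 0,"hand": 0.9},
    {"tx": 0,"ty": 0,"tz": 0,"ax": 0.14,"ay": 0,"az": 0,"hand": 0.9},
    {"tx": 0,"ty": 0,"tz": 0,"ax": 0.14,"ay": 0,"az": 0,"hand": 0.9},
    {"tx": 0,"ty": 0,"tz": 0,"ax": 0,"ay": 0,"az": 0,"hand": 0.9}
  ]
}}

```text
clock: 10.1
eef_pos: [0.4892, -0.0964, 0.0797]
orientation: [0.685, 0.18, 0.682, -0.181]
force: [-0.6, -1.0, -3.4]
gripper_width: 0.0132
```

```bash
python3 to.py .4885 -.0963 .080 -1.545;  python3 -c "from workcell import r;print(r.get_obs()['wrist_torque'])"
```

```text
shift now-axes [-0.0003 -0.0003 -0.0006] shift goal-axes [-0.0003 -0.0007 -0.0001] turn [ 1.0291  0.0038 -0.0031] pos [ 0.4892 -0.0964  0.0797] F [-0.6 -1.  -3.4] w 0.0132 t 10.1 q6 [-0.29  0.48  1.91 -0.    0.75 -1.34]
[-0.17462543  0.06664336  0.00067163]
```

Call:
{"api": "apply_moves", "payload": {
  "commands": [
    {"tx": 0.001,"ty": 0,"tz": 0,"ax": 0.14,"ay": 0,"az": 0,"hand": 0.9},
    {"tx": 0.001,"ty": 0,"tz": 0,"ax": 0.14,"ay": 0,"az": 0,"hand": 0.9},
    {"tx": 0,"ty": 0,"tz": 0,"ax": 0.14,"ay": 0,"az": 0,"hand": 0.9},
    {"tx": 0,"ty": 0,"tz": 0,"ax": 0.14,"ay": 0,"az": 0,"hand": 0.9},
    {"tx": 0,"ty": 0,"tz": 0,"ax": 0.14,"ay": 0,"az": 0,"hand": 0.9}
  ]
}}

```text
clock: 10.6
eef_pos: [0.4895, -0.0965, 0.0797]
orientation: [0.582, 0.404, 0.578, -0.404]
force: [0.7, 0.4, -4.9]
gripper_width: 0.0136
```

Call:
{"api": "apply_moves", "payload": {
  "commands": [
    {"tx": 0,"ty": 0,"tz": 0,"ax": 0.14,"ay": 0,"az": 0,"hand": 0.9},
    {"tx": 0,"ty": 0,"tz": 0,"ax": 0.1,"ay": 0,"az": 0,"hand": 0.9},
    {"tx": 0,"ty": 0,"tz": 0,"ax": 0,"ay": 0,"az": 0,"hand": 0.9}
  ]
}}

```text
clock: 10.9
eef_pos: [0.4896, -0.0963, 0.0796]
orientation: [0.53, 0.471, 0.526, -0.47]
force: [-0.3, 0.1, -0.4]
gripper_width: 0.0134
```

```bash
python3 to.py .4885 -.0963 .080 -1.545;  python3 -c "from workcell import r;print(r.get_obs()['wrist_torque'])"
```

```text
shift now-axes [-0.0004 -0.0011 -0.0002] shift goal-axes [-0.0004 -0.0011 -0.0001] turn [ 0.0891  0.0022 -0.0051] pos [ 0.4896 -0.0963  0.0796] F [-0.3  0.1 -0.4] w 0.0134 t 10.9 q6 [-0.29  0.48  1.91 -0.    0.75 -0.4 ]
[ 0.01159482  0.14865627 -0.05946203]
```

Call:
{"api": "apply_moves", "payload": {
  "commands": [
    {"tx": 0,"ty": 0,"tz": 0,"ax": 0.05,"ay": 0,"az": 0,"hand": 0.9},
    {"tx": 0,"ty": 0,"tz": 0,"ax": 0.04,"ay": 0,"az": 0,"hand": 0.9},
    {"tx": 0,"ty": 0,"tz": 0,"ax": 0.02,"ay": 0,"az": 0,"hand": 0.9}
  ]
}}

```text
clock: 11.2
eef_pos: [0.4896, -0.0964, 0.0796]
orientation: [0.507, 0.496, 0.503, -0.494]
force: [0.5, 0.8, -1.0]
gripper_width: 0.0134
```

```bash
python3 to.py .4885 -.0963 .080 -1.545;  python3 -c "from workcell import r;print(r.get_obs()['wrist_torque'])"
```

```text
shift now-axes [-0.0004 -0.0011 -0.0001] shift goal-axes [-0.0004 -0.0011 -0.0001] turn [-0.0059  0.0021 -0.005 ] pos [ 0.4896 -0.0964  0.0796] F [ 0.5  0.8 -1. ] w 0.0134 t 11.2 q6 [-0.29  0.48  1.91 -0.    0.75 -0.31]
[0.19531489 0.03866219 0.26495158]
```

The moment about the vertical jumped to 0.26 N m, so valve one is at its stop. I'll release it and check again before the far valve.

Call:
{"api": "apply_moves", "payload": {
  "commands": [
    {"tx": 0,"ty": 0,"tz": 0,"ax": 0,"ay": 0,"az": 0,"hand": 0.75},
    {"tx": 0,"ty": 0,"tz": 0,"ax": 0,"ay": 0,"az": 0,"hand": 0.6},
    {"tx": 0,"ty": 0,"tz": 0,"ax": 0,"ay": 0,"az": 0,"hand": 0.5},
    {"tx": -0.04,"ty": 0,"tz": 0,"ax": 0,"ay": 0,"az": 0,"hand": 0.5},
    {"tx": -0.04,"ty": 0,"tz": 0,"ax": 0,"ay": 0,"az": 0,"hand": 0.2}
  ]
}}

```text
clock: 11.7
eef_pos: [0.4872, -0.0957, 0.1576]
orientation: [0.507, 0.492, 0.508, -0.493]
force: [-0.2, 0.3, 0.9]
gripper_width: 0.056
```

Call:
{"api": "apply_moves", "payload": {
  "commands": [
    {"tx": -0.04,"ty": 0,"tz": 0,"ax": -0.14,"ay": 0,"az": 0,"hand": 0},
    {"tx": -0.04,"ty": 0,"tz": 0,"ax": -0.14,"ay": 0,"az": 0,"hand": 0},
    {"tx": -0.03,"ty": 0,"tz": 0,"ax": -0.14,"ay": 0,"az": 0,"hand": 0},
    {"tx": 0,"ty": 0,"tz": 0,"ax": -0.14,"ay": 0,"az": 0,"hand": 0},
    {"tx": 0,"ty": 0,"tz": 0,"ax": -0.14,"ay": 0,"az": 0,"hand": 0}
  ]
}}

```text
clock: 12.2
eef_pos: [0.4886, -0.0961, 0.2785]
orientation: [0.653, 0.279, 0.647, -0.278]
force: [-0.7, -0.8, -0.1]
gripper_width: 0.0857
```

Call:
{"api": "apply_moves", "payload": {
  "commands": [
    {"tx": 0,"ty": 0,"tz": 0,"ax": -0.14,"ay": 0,"az": 0,"hand": 0},
    {"tx": 0,"ty": 0,"tz": 0,"ax": -0.14,"ay": 0,"az": 0,"hand": 0},
    {"tx": 0,"ty": 0,"tz": 0,"ax": -0.14,"ay": 0,"az": 0,"hand": 0},
    {"tx": 0,"ty": 0,"tz": 0,"ax": -0.14,"ay": 0,"az": 0,"hand": 0},
    {"tx": 0,"ty": 0,"tz": 0,"ax": -0.02,"ay": 0,"az": 0,"hand": 0}
  ]
}}

```text
clock: 12.7
eef_pos: [0.4887, -0.0962, 0.2798]
orientation: [0.707, 0.069, 0.7, -0.07]
force: [-0.2, 0.1, 0.2]
gripper_width: 0.0852
```

```bash
python3 to.py .566 -.094 .27 -.27; python3 - <<'E'
from h import *
from workcell import optics
import pickle
w=optics.snapshot("wrist");cv2.imwrite("pics/w6.png",w["img"]);pickle.dump(w,open("w6.pkl","wb"))
print(proj(model([.566,-.096,.026,0]),w).round())
E
```

```text
shift now-axes [0.0105 0.0172 0.0753] shift goal-axes [0.0098 0.0227 0.074 ] turn [0.0737 0.0099 0.0008] pos [ 0.4887 -0.0962  0.2798] F [-0.2  0.1  0.2] w 0.0852 t 12.7 q6 [-0.29  0.2   1.73 -0.    1.2  -1.66]
[[273. 249.]
 [259. 188.]
 [281. 294.]
 [253. 173.]]
```

View pics/w6.png

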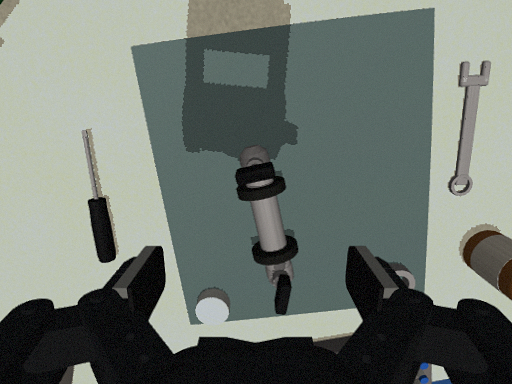

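The near bar, at (255,174), now lies across the tube, and the far bar, at (283,293), is still along it. The rings match the model to about 3 px. I'll refit the far bar.

```bash
python3 - <<'E'
from h import *
import pickle
from scipy.optimize import differential_evolution as de
w=pickle.load(open("w6.pkl","rb")); g=cv2.cvtColor(w["img"],cv2.COLOR_BGR2GRAY)
m=(g<45)
def run(nm,box,b):
    x0,y0,x1,y1=box; q=m[y0:y1,x0:x1]; H,W=q.shape
    def cost(p):
        B=np.array([[a,b,h] for a in(-.021,.021) for b in(-.007,.007) for h in(.079,.107)])
        B[:,:2]=B[:,:2]@np.array([[np.cos(p[2]),np.sin(p[2])],[-np.sin(p[2]),np.cos(p[2])]])+p[:2]
        h=cv2.convexHull(proj(B,w).astype(np.float32)); im=np.zeros((H*8,W*8),np.uint8)
        cv2.fillConvexPoly(im,((h-[x0-.5,y0-.5])*8).astype(np.int32),255)
        return np.abs(cv2.resize(im,(W,H),interpolation=cv2.INTER_AREA)/255.-q).sum()
    s=de(cost,b,seed=0,maxiter=60); print(nm,s.x.round(4),s.fun,q.sum())
run("far",(262,270,305,322),[(.632,.656),(-.105,-.08),(-1,.5)])
run("near",(230,160,280,181),[(.476,.5),(-.11,-.085),(-2,-1)])
E
python3 to.py .644 -.093 .08 -.27
```

```text
far [ 0.6435 -0.0929 -0.2747] 88.74901960784312 508
near [ 0.4888 -0.096  -1.5397] 65.27450980392157 618
shift now-axes [0.2012 0.0341 0.1497] shift goal-axes [0.1998 0.0445 0.1489] turn [0.0709 0.0099 0.0008] pos [ 0.4887 -0.0962  0.2798] F [-0.9 -0.3  0.3] w 0.0855 t 12.75 q6 [-0.29  0.2   1.73 -0.    1.2  -1.66]
```

Near valve bar angle relative to the tube is about 1.566 rad, so it is shut. Now the far one.

Call:
{"api": "apply_moves", "payload": {
  "commands": [
    {"tx": 0.01,"ty": 0.0085,"tz": 0.0375,"ax": 0,"ay": 0.01,"az": 0,"hand": 0},
    {"tx": 0.02,"ty": 0.0085,"tz": 0.0375,"ax": 0,"ay": 0,"az": 0,"hand": 0},
    {"tx": 0.03,"ty": 0.0085,"tz": 0.0375,"ax": 0,"ay": 0,"az": 0,"hand": 0},
    {"tx": 0.03,"ty": 0.0085,"tz": 0.0375,"ax": 0,"ay": 0,"az": 0,"hand": 0},
    {"tx": 0,"ty": 0,"tz": 0,"ax": 0.07,"ay": 0,"az": 0,"hand": 0}
  ]
}}

```text
clock: 13.25
eef_pos: [0.6481, -0.0936, 0.1867]
orientation: [0.7, 0.101, 0.699, -0.102]
force: [-1.1, 0.5, -0.2]
gripper_width: 0.0853
```

```bash
python3 to.py .6435 -.093 .078 -.275
```

```text
shift now-axes [ 0.1087 -0.0006 -0.0047] shift goal-axes [ 0.1087 -0.0007 -0.0045] turn [-0.0134  0.0017  0.0015] pos [ 0.6481 -0.0936  0.1867] F [-1.1  0.5 -0.2] w 0.0853 t 13.25 q6 [-0.21  0.58  1.4  -0.    1.15 -1.5 ]
```

Call:
{"api": "apply_moves", "payload": {
  "commands": [
    {"tx": 0.03,"ty": -0.0005,"tz": -0.0045,"ax": -0.013,"ay": 0,"az": 0,"hand": 0.3},
    {"tx": 0.03,"ty": 0,"tz": 0,"ax": 0,"ay": 0,"az": 0,"hand": 0.5},
    {"tx": 0.03,"ty": 0,"tz": 0,"ax": 0,"ay": 0,"az": 0,"hand": 0.6},
    {"tx": 0.015,"ty": 0,"tz": 0,"ax": 0,"ay": 0,"az": 0,"hand": 0.65},
    {"tx": 0,"ty": 0,"tz": 0,"ax": 0,"ay": 0,"az": 0,"hand": 0.65}
  ]
}}

```text
clock: 13.75
eef_pos: [0.6447, -0.0927, 0.0759]
orientation: [0.699, 0.103, 0.7, -0.104]
force: [0.6, 1.0, -0.1]
gripper_width: 0.0297
```

```bash
python3 to.py .6435 -.093 .079 -.275
```

```text
shift now-axes [-0.0031 -0.0007 -0.0011] shift goal-axes [-0.0031 -0.0006 -0.0011] turn [-0.0179  0.0001  0.0015] pos [ 0.6447 -0.0927  0.0759] F [ 0.6  1.  -0.1] w 0.0297 t 13.75 q6 [-0.21  0.71  1.48 -0.    0.95 -1.49]
```

Call:
{"api": "apply_moves", "payload": {
  "commands": [
    {"tx": -0.002,"ty": -0.0006,"tz": -0.001,"ax": -0.018,"ay": 0,"az": 0,"hand": 0.75},
    {"tx": 0,"ty": 0,"tz": 0,"ax": 0,"ay": 0,"az": 0,"hand": 0.82},
    {"tx": 0,"ty": 0,"tz": 0,"ax": 0,"ay": 0,"az": 0,"hand": 0.9},
    {"tx": 0,"ty": 0,"tz": 0,"ax": 0,"ay": 0,"az": 0,"hand": 0.9},
    {"tx": 0,"ty": 0,"tz": 0,"ax": 0,"ay": 0,"az": 0,"hand": 0.9}
  ]
}}

```text
clock: 14.25
eef_pos: [0.6444, -0.0931, 0.0817]
orientation: [0.701, 0.097, 0.699, -0.098]
force: [-1.6, -0.5, -6.1]
gripper_width: 0.0133
```

```bash
python3 to.py .6435 -.093 .079 -1.545;  python3 -c "from workcell import r;print(r.get_obs()['wrist_torque'])"
```

```text
shift now-axes [ 0.0027 -0.0001 -0.0009] shift goal-axes [ 0.0027 -0.0009 -0.0002] turn [ 1.269e+00  3.300e-03 -9.000e-04] pos [ 0.6444 -0.0931  0.0817] F [-1.6 -0.5 -6.1] w 0.0133 t 14.25 q6 [-0.21  0.7   1.48 -0.    0.96 -1.51]
[ 0.09801661 -0.05940231 -0.05365222]
```

Call:
{"api": "apply_moves", "payload": {
  "commands": [
    {"tx": 0.003,"ty": 0,"tz": 0,"ax": 0,"ay": 0,"az": 0,"hand": 0.9},
    {"tx": 0.001,"ty": 0,"tz": 0,"ax": 0.1,"ay": 0,"az": 0,"hand": 0.9},
    {"tx": 0,"ty": 0,"tz": 0,"ax": 0.14,"ay": 0,"az": 0,"hand": 0.9},
    {"tx": 0,"ty": 0,"tz": 0,"ax": 0.14,"ay": 0,"az": 0,"hand": 0.9},
    {"tx": 0,"ty": 0,"tz": 0,"ax": 0.14,"ay": 0,"az": 0,"hand": 0.9}
  ]
}}

```text
clock: 14.75
eef_pos: [0.6456, -0.0943, 0.0805]
orientation: [0.652, 0.278, 0.647, -0.28]
force: [0.3, -0.8, -2.9]
gripper_width: 0.0135
```

Call:
{"api": "apply_moves", "payload": {
  "commands": [
    {"tx": 0,"ty": 0,"tz": 0,"ax": 0.14,"ay": 0,"az": 0,"hand": 0.9},
    {"tx": 0,"ty": 0,"tz": 0,"ax": 0.14,"ay": 0,"az": 0,"hand": 0.9},
    {"tx": 0,"ty": 0,"tz": 0,"ax": 0.14,"ay": 0,"az": 0,"hand": 0.9},
    {"tx": 0,"ty": 0,"tz": 0,"ax": 0.14,"ay": 0,"az": 0,"hand": 0.9},
    {"tx": 0,"ty": 0,"tz": 0,"ax": 0,"ay": 0,"az": 0,"hand": 0.9}
  ]
}}

```text
clock: 15.25
eef_pos: [0.646, -0.095, 0.0808]
orientation: [0.545, 0.455, 0.538, -0.455]
force: [-0.9, 1.0, -3.1]
gripper_width: 0.0134
```

```bash
python3 to.py .6435 -.093 .079 -1.545;  python3 -c "from workcell import r;print(r.get_obs()['wrist_torque'])"
```

```text
shift now-axes [ 0.0018 -0.0021 -0.0024] shift goal-axes [ 0.0018 -0.0025 -0.0021] turn [ 0.1479  0.0067 -0.0059] pos [ 0.646  -0.095   0.0808] F [-0.9  1.  -3.1] w 0.0134 t 15.25 q6 [-0.22  0.7   1.48 -0.01  0.95 -0.39]
[ 0.18402384  0.12866249 -0.05679617]
```

Call:
{"api": "apply_moves", "payload": {
  "commands": [
    {"tx": 0.001,"ty": -0.001,"tz": -0.001,"ax": 0.06,"ay": 0,"az": 0,"hand": 0.9},
    {"tx": 0.001,"ty": -0.001,"tz": -0.001,"ax": 0.05,"ay": 0,"az": 0,"hand": 0.9},
    {"tx": 0,"ty": 0,"tz": 0,"ax": 0.04,"ay": 0,"az": 0,"hand": 0.9}
  ]
}}

```text
clock: 15.55
eef_pos: [0.6463, -0.094, 0.0809]
orientation: [0.513, 0.493, 0.503, -0.491]
force: [-2.7, -0.3, -2.2]
gripper_width: 0.0137
```

```bash
python3 to.py .6435 -.093 .079 -1.545;  python3 -c "from workcell import r;print(r.get_obs()['wrist_torque'])"
```

```text
shift now-axes [ 0.0018 -0.0028 -0.0011] shift goal-axes [ 0.0019 -0.0028 -0.0011] turn [ 0.007   0.0084 -0.0129] pos [ 0.6463 -0.094   0.0809] F [-2.7 -0.3 -2.2] w 0.0137 t 15.55 q6 [-0.21  0.7   1.49 -0.01  0.94 -0.24]
[-0.07480391  0.86051186  0.00734385]
```

Call:
{"api": "apply_moves", "payload": {
  "commands": [
    {"tx": 0.001,"ty": 0,"tz": 0,"ax": 0.02,"ay": 0.008,"az": -0.012,"hand": 0.9},
    {"tx": 0,"ty": 0,"tz": 0,"ax": 0.02,"ay": 0,"az": 0,"hand": 0.9}
  ]
}}

```text
clock: 15.75
eef_pos: [0.6466, -0.0942, 0.0802]
orientation: [0.5, 0.501, 0.499, -0.5]
force: [-0.5, -0.2, -1.3]
gripper_width: 0.0137
```

```bash
python3 to.py .6435 -.093 .079 -1.545;  python3 -c "from workcell import r;print(r.get_obs()['wrist_torque'])"
```

```text
shift now-axes [ 0.0012 -0.0031 -0.0011] shift goal-axes [ 0.0012 -0.0031 -0.0012] turn [-0.0282  0.0001 -0.0008] pos [ 0.6466 -0.0942  0.0802] F [-0.5 -0.2 -1.3] w 0.0137 t 15.75 q6 [-0.22  0.71  1.48  0.    0.96 -0.21]
[-0.08099053  0.25153157  0.11437242]
```

Torque is building, so valve two is about at its stop. I'll release, go up and verify.

Call:
{"api": "apply_moves", "payload": {
  "commands": [
    {"tx": 0,"ty": 0,"tz": 0,"ax": 0,"ay": 0,"az": 0,"hand": 0.75},
    {"tx": 0,"ty": 0,"tz": 0,"ax": 0,"ay": 0,"az": 0,"hand": 0.6},
    {"tx": 0,"ty": 0,"tz": 0,"ax": 0,"ay": 0,"az": 0,"hand": 0.5},
    {"tx": -0.04,"ty": 0,"tz": 0,"ax": 0,"ay": 0,"az": 0,"hand": 0.5},
    {"tx": -0.04,"ty": 0,"tz": 0,"ax": 0,"ay": 0,"az": 0,"hand": 0.2}
  ]
}}

```text
clock: 16.25
eef_pos: [0.6447, -0.0937, 0.1572]
orientation: [0.498, 0.498, 0.503, -0.501]
force: [-0.9, -0.8, 0.3]
gripper_width: 0.0559
```

Call:
{"api": "apply_moves", "payload": {
  "commands": [
    {"tx": -0.04,"ty": 0,"tz": 0,"ax": -0.14,"ay": 0,"az": 0,"hand": 0},
    {"tx": -0.04,"ty": 0,"tz": 0,"ax": -0.14,"ay": 0,"az": 0,"hand": 0},
    {"tx": -0.03,"ty": 0,"tz": 0,"ax": -0.14,"ay": 0,"az": 0,"hand": 0},
    {"tx": 0,"ty": 0,"tz": 0,"ax": -0.14,"ay": 0,"az": 0,"hand": 0},
    {"tx": 0,"ty": 0,"tz": 0,"ax": -0.14,"ay": 0,"az": 0,"hand": 0}
  ]
}}

```text
clock: 16.75
eef_pos: [0.6469, -0.094, 0.2793]
orientation: [0.647, 0.289, 0.644, -0.288]
force: [-0.9, 0.4, -0.4]
gripper_width: 0.0852
```

Call:
{"api": "apply_moves", "payload": {
  "commands": [
    {"tx": 0,"ty": 0,"tz": -0.045,"ax": -0.14,"ay": 0,"az": 0,"hand": 0},
    {"tx": 0,"ty": 0,"tz": -0.045,"ax": -0.14,"ay": 0,"az": 0,"hand": 0},
    {"tx": 0,"ty": 0,"tz": -0.045,"ax": -0.14,"ay": 0,"az": 0,"hand": 0},
    {"tx": 0,"ty": 0,"tz": 0,"ax": -0.14,"ay": 0,"az": 0,"hand": 0},
    {"tx": 0,"ty": 0,"tz": 0,"ax": -0.14,"ay": 0,"az": 0,"hand": 0}
  ]
}}

```text
clock: 17.25
eef_pos: [0.5396, -0.0053, 0.279]
orientation: [0.708, 0.038, 0.704, -0.038]
force: [-0.2, -0.6, -0.3]
gripper_width: 0.0854
```

```bash
python3 - <<'E'
from h import *
from workcell import optics
import pickle
w=optics.snapshot("wrist");cv2.imwrite("pics/w7.png",w["img"]);pickle.dump(w,open("w7.pkl","wb"))
P=model([.568,-.095,.026,0]);print(proj(P,w).round())
E
```

```text
[[195. 225.]
 [182. 159.]
 [191. 268.]
 [163. 137.]]
```

View pics/w7.png

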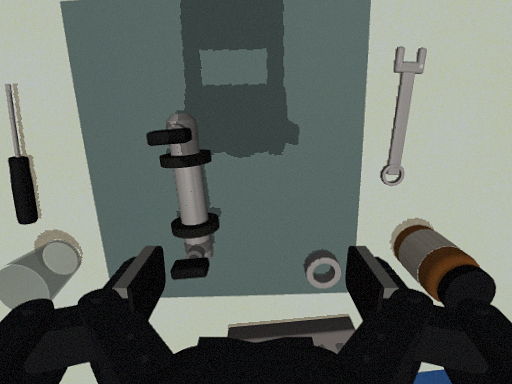

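Both bars now lie across the tube, at (168,137) and (190,268), and the handles are above the tube axis. A last fit of the pose and bar angles:

```bash
python3 - <<'E'
from h import *
import pickle
from scipy.optimize import differential_evolution as de
from workcell import optics
w=pickle.load(open("w7.pkl","rb")); g=cv2.cvtColor(w["img"],cv2.COLOR_BGR2GRAY); m=(g<45)
p,e=fit([(w,[0,1,2,3],np.array([[195,225],[186,158],[190,268],[168,137]]))],[.567,-.095,.02,0]); print("pose",p.round(4),abs(e).max())
def run(nm,box,b):
    x0,y0,x1,y1=box; q=m[y0:y1,x0:x1]; H,W=q.shape
    def cost(p):
        B=np.array([[a,b,h] for a in(-.021,.021) for b in(-.007,.007) for h in(.079,.107)])
        B[:,:2]=B[:,:2]@np.array([[np.cos(p[2]),np.sin(p[2])],[-np.sin(p[2]),np.cos(p[2])]])+p[:2]
        h=cv2.convexHull(proj(B,w).astype(np.float32)); im=np.zeros((H*8,W*8),np.uint8)
        cv2.fillConvexPoly(im,((h-[x0-.5,y0-.5])*8).astype(np.int32),255)
        return np.abs(cv2.resize(im,(W,H),interpolation=cv2.INTER_AREA)/255.-q).sum()
    s=de(cost,b,seed=0,maxiter=60); print(nm,s.x.round(4),s.fun,q.sum()); return s.x
f=run("far",(160,255,220,285),[(.632,.66),(-.11,-.08),(-2.2,-1)])
n=run("near",(140,122,200,151),[(.476,.505),(-.115,-.08),(-2.2,-1)])
print("yaw from handles",np.arctan2(f[1]-n[1],f[0]-n[0]))
E
```

```text
pose [ 0.5679 -0.092  -0.0225 -0.0161] 0.5073042629174722
far [ 0.6444 -0.0938 -1.4277] 269.7882352941176 832
near [ 0.4893 -0.0886 -1.5658] 92.04705882352941 633
yaw from handles -0.03374274925742149
```

```bash
python3 - <<'E'
from h import *
import pickle
w=pickle.load(open("w7.pkl","rb")); g=cv2.cvtColor(w["img"],cv2.COLOR_BGR2GRAY)
for yy in range(252,284,3): print(yy,' '.join(f"{v:3d}" for v in g[yy,164:218:3]))
C=lambda a:np.array([[.6444+s*.021*np.cos(a)-t*.007*np.sin(a),-.0945+s*.021*np.sin(a)+t*.007*np.cos(a),.107] for s,t in((-1,-1),(1,-1),(1,1),(-1,1))])
for a in(-1.43,-1.5,-1.57,-1.65): print(a,proj(C(a),w).round(1).tolist())
cv2.imwrite("pics/f8.png",cv2.resize(w["img"][105:290,130:240],None,fx=3.2,fy=3.2,interpolation=cv2.INTER_CUBIC))
E
```

```text
252  99  99  99  95  96 100  98  96  61  94  95  94  52  44  83  97  70  99
255 104  96  94  98  91  96  94 100  91  61  46  81  93  47 116  93  70  98
258 100  97  93  97  99 100  87  87  77  43  26   7   0   1   0  97  98  99
261  74  95  97  94   0   9   0   8   0   1   3   7   4   0   1  69  96  97
264  50 100  98  60   4   0   1   1   8   0   6   9  17   7  13  60  99  99
267  30  95  97   7  13  11  14  18   7   5  13  17  17  12   1  87  98  96
270   0  98  67  14  24  21  19  24  13  22  20  23  25  19   4 101 100  95
273   8  96  83   9  17  20  20  24  22  26  22  24  20  17  20 100 100 101
276   7  95 100  15  11  25  19  14  18  20  16  18  14  24  85  97  97  97
279   1  98  97  62  57  74  84  78 101 101 101 100  97 100  96  97  97  96
282   1  96  94  97  93  97  98  97  97  97  99  98  98  94  96  95  95  94
-1.43 [[202.9, 264.3], [168.1, 272.2], [172.1, 282.5], [206.5, 274.8]]
-1.5 [[203.7, 265.4], [168.1, 271.0], [171.3, 281.5], [206.5, 276.0]]
-1.57 [[204.4, 266.4], [168.3, 269.8], [170.6, 280.5], [206.3, 277.2]]
-1.65 [[205.0, 267.7], [168.5, 268.5], [169.9, 279.2], [206.0, 278.5]]
```

View pics/f8.png

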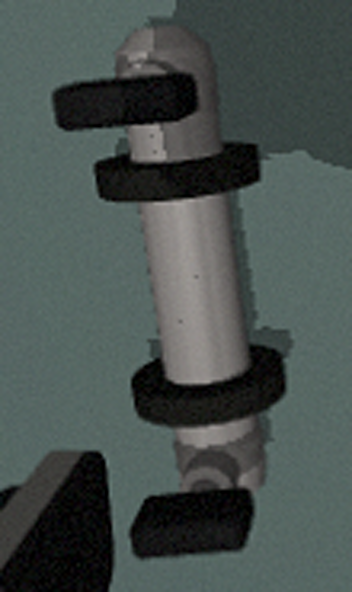

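The far bar's lower edge has a slope of −0.089, which matches −0.092 for a bar at −1.57 rad. With tube yaw at about −0.03, the far valve is at about 1.54 and the near at about 1.53. Tilt is about 0.02 rad and the arm is clear, so I'm handing in.

```bash
python3 - <<'E'
from workcell import r
print(r.hand_in(), r.get_obs()["clock"])
E
```

```text
the job is handed in; nothing more can be done
the job is handed in; nothing more can be done
```

I rolled the cylinder towards −y with the open jaws around the bare tube until the handles pointed up. I then gripped each handle in turn and turned it clockwise until the torque rose. The job was handed in with the gripper open and clear, at about 17 s of the 59 s limit, and it reported no verdict.

**Last checks (wrist camera):**
- **Handles:** they lean about 0.02 rad from straight up, against a limit of 0.22.
- **Valves:** the near one is at about 1.53 rad and the far one about 1.54, both above the required 1.42.
- **Bystanders:** none was touched and none looked moved. I did not measure their positions again.

**What went wrong or disagreed:**
- **Over-roll:** on the first push the cylinder coasted about 0.25 rad past upright. It took three small corrections to bring it back.
- **Yaw:** the cylinder yawed by about 0.05 rad while I shut the far valve.
- **Far bar angle:** the automatic fit gave −1.43 rad but was spoiled by a gripper finger in the picture. I used the bar's visible edge instead, which gave −1.57 rad.
- **Pull while gripping:** closing on each handle pulled the tool down with about 5–6 N, so that end of the cylinder may have been slightly unweighted. I lowered the tool 2–3 mm before turning.

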